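Hang the yellow parts bin on the louvered stand

ROBOT

A 7-joint arm with a two-finger parallel gripper is mounted at the origin on the work surface; the furniture and walls round the work are solid. World frame = base frame: x ahead of the robot, y to its left, z up, the work surface at z = 0. Lengths are in m, angles in rad, forces in N, time in s.
With the tool pointing down it reaches from about 0.35 to 0.9 m from the base axis. Payload 8.1 kg.
Tool frame: the origin (TCP) lies on the centre line of the jaws, within the pads' length; the fingertips stand 19 mm ahead of it and the grasp point (between the pads) is the TCP; z points along the fingers, x is the direction in which the jaws open and shut, and the axes are right-handed (so a half turn about z gives the same grasp; the last joint's range is limited). The gripper opens to 92 mm and grips with 3 to 60 N. Pads are 19 mm wide; open, the fingers measure 130 mm over their backs; the gripper's body (75 mm by 190 mm) begins 47 mm behind the grasp point.
Start: joints at [-1.259, 0.434, 0.025, 1.573, -0.012, 1.134, -0.075], TCP at [0.252, 0.572, 0.246] pointing down, gripper open.
Joint ranges: [-2.62, 2.62], [-0.44, 2.09], [-1.27, 1.32], [0.08, 2.57], [-1.32, 4.46], [0.12, 2], [-2.74, 2.74]. Speed limits (rad/s): [2.22, 2.22, 3.01, 3.01, 3.14, 3.14, 3.14].

INTERFACE

Orientations are given as a rotation vector (axis times angle).
In Python, from rig import r gives the robot as it stands.
- The arm moves only by the tool drive_tool, never from a script. Its arguments are lists of equal length, an entry for each row: "rot": the turn, a rotation vector about the tool's x, y, z in degrees, a list of three; "translation": the shift along the tool's x, y, z in mm, a list of three; "claw": the opening in per cent of the stroke, from 0 (shut) to 100 (fully open). A call has 1 to 12 rows; each row is the pose to reach, as a shift and turn from the pose measured when the call began, along the tool's axes at that moment; what a row does not reach only later rows make up. A row lasts 1/10 s, in which the tool goes at most 50 mm and 8.59 degrees, less where a joint would pass 70% of its speed; a pose out of reach is approached as far as the arm can. A call with a gripper value outside its range is refused whole. The fingers move at their own pace and stop on an object; the grip force is fixed at half the most. Time passes only in rows, so rows that repeat a pose let the fingers close. It gives the time, the measured TCP pose, the force and the opening at its end, in the units of the state.
- r.state(): the state, without advancing time (a new reading comes with each control period).
- r.grab_frame(name): name is "scene" or "top"; returns (picture, depth): 384x512x3 uint8, red, green, blue; 384x512 float32, m along the optical axis (not along the pixel's ray), 0 where there is no reading.
- r.get_calibration(name): a dict with "K" (3x3 intrinsics, pixels), "view" (4x4, takes a point from world to camera coordinates). Camera axes: x right, y down, z forward; pixel columns grow to the right and rows downward; lengths in m; the calibration is good to about 2 mm. A picture is of the moment at which its call begins. get_calibration takes no time and is no camera call.
- r.job_done(): hands the job in, once; it reports no verdict.
The state is a dict: "time": time; "joints": joint angles; "qd": joint speeds; "tau": joint torques, N m; "tcp_pos": TCP position; "orientation": TCP orientation; "contact_force": force on the tool from outside, world axes, zero at the start; "ft_torque": the same for the moment, N m; "opening": finger opening in m.
Only numpy, scipy, OpenCV 4.12 (cv2) and the standard library are available. Lean on these libraries where they do the work, as an engineer would, in place of code of your own. Each camera call takes 0.05 s, during which the arm holds its last target. There are 200 camera calls.

TASK

Hang the yellow parts bin (the one holding the battery cells) on the top rail of the grey louvered stand: lift it over the rail and lower it so that its back lip hooks over the rail and the bin hangs there on its own, on the robot's side of the stand, with its whole lip on the rail. Leave the blue bin where it is.

Things in the scene. Friction and masses are not known exactly. Their poses are not given: they have to be found in the camera images.
- yellow_bin: Loose yellow parts bin with two dark AA cells fixed inside; 96 (x) x 50 (y) x 56 mm high, 0.1 to 0.25 kg. Origin: centre of underside. z up; +x to its back, where the lip is (away from the robot within 0.4 rad at the start); front wall low, white label. Side walls full height from x = -20 to +48: grip across the 50 mm at x = 0. It and the blue bin may have changed sides.
- yellow_lip (a point): Point under the bin's hanging lip, at bin x +53, z +53 mm, bin's axes; hung, it lies on the rail's top. The lip is 44 mm wide (y); its downward-open channel runs from the back wall (bin x 48) to 58 mm at the top, straight for 9 mm, then flares to 71 mm at the mouth. Flange 3 mm thick, tip 24 mm below this point.
- blue_bin: Loose blue bin of the same shape and axes, holding a white adapter; a bystander, not to be disturbed.
- rail_mid (a point): Middle of the top line of the fixed grey stand's top rail, 120 mm above the table. Rail: rolled edge 6 mm thick, 160 mm long along y; +x horizontal, away from the robot; z up. Behind it a 27 mm gap to a panel that ends 16 mm lower. Equal louvers below it (tops at 78, 36 mm): the hung bin's back leans on the middle one, nodding forward up to 6 degrees. Base reaches 22 mm before the rail.
Things that resemble listed ones, but are neither listed nor needed, are in the scene too. Of the things that look like the yellow_bin, the smaller one is meant.

How it is judged:
At the end, for the whole second after the job is handed in: The yellow bin hangs at rest on the robot's side, lip hooked over the top rail: the point under its lip within 8 mm in height and 12 mm in x of the rail's top line and 60 mm of its middle along it; bin upright within 15 degrees, square to the rail within 12 degrees (z of yellow_lip in the frame of rail_mid between -0.008 and 0.008 m and x of yellow_lip in the frame of rail_mid between -0.012 and 0.012 m and y of yellow_lip in the frame of rail_mid between -0.06 and 0.06 m and x of yellow_bin in the frame of rail_mid below -0.03 m and angle between the y axis of yellow_bin and the y axis of rail_mid, either way round below 0.21 rad and angle between yellow_bin's own z axis and vertical below 0.26 rad and linear speed of yellow_bin below 0.02 m/s and angular speed of yellow_bin below 0.2 rad/s); the robot touches nothing.
It fails at once if the blue bin is moved by more than 20 mm (distance of blue_bin from where it was at the start of the episode above 0.02 m).
It also fails if it takes over 35 s, if anything falls off the work surface, if the arm or the gripper's body presses on something with over 40 N, if the wrist force passes 120 N, or if a joint passes its speed limit or range.

## Working session

There is one attempt and no reset: what is moved stays moved. The work goes in short steps, Python scripts to look and compute and a tool call to move; the robot and the scene stay as the last step left them, time stands still between calls to the robot, and variables do not carry over. Pictures are saved under pics/ and viewed, on a budget of 10 in all, crops included, one or two more only if the job needs it, and the job is handed in when it is done.

Besides the shell and the picture viewer there is one more tool, called after "Emit:" in YAML: its name, and indented under it one key for each argument. drive_tool: Moves the arm, as the interface text tells. Its arguments: {"type":"object","properties":{"rot":{"type":"array","items":{"type":"array","items":{"type":"number"}}},"translation":{"type":"array","items":{"type":"array","items":{"type":"number"}}},"claw":{"type":"array","items":{"type":"number"}}},"required":["rot","translation","claw"]}

```bash
mkdir -p pics
cat > h.py <<'E'
import numpy as np,cv2
from rig import r
def cloud(n,save=None):
    im,d=r.grab_frame(n);c=r.get_calibration(n);K=np.array(c["K"]);V=np.array(c["view"])
    v,u=np.mgrid[:384,:512]
    P=np.stack([(u-K[0,2])/K[0,0]*d,(v-K[1,2])/K[1,1]*d,d],-1)
    W=(P-V[:3,3])@V[:3,:3]; W[d==0]=np.nan
    if save: cv2.imwrite(f"pics/{save}.png",im[...,::-1])
    return im,W
E
python3 - <<'E'
from h import *
s=r.state();print(s)
for n in("scene","top"):
    im,W=cloud(n,n+"1");np.savez(n+"1",im=im,W=W)
    V=np.array(r.get_calibration(n)["view"]);print(n,-V[:3,:3].T@V[:3,3],V[:3,:3].round(2).tolist())
a=[cv2.imread(f"pics/{n}1.png") for n in("scene","top")]
cv2.imwrite("pics/both1.png",cv2.resize(np.vstack(a),(400,600)) if 0 else np.vstack(a)[:0] if 0 else a[0])
E
```

```text
{'time': 0.0, 'joints': array([-1.25859846,  0.43524893,  0.02497548,  1.5741084 , -0.01155615,
        1.13400203, -0.07507423]), 'qd': array([-3.31006524e-05, -1.65258921e-04,  7.16675316e-04,  7.45565873e-04,
        7.48186967e-04, -1.39170353e-03,  1.43177322e-03]), 'tau': array([ 2.49044597e-04, -6.67844653e+01,  9.84877758e-01, -3.14481604e+01,
       -6.05762657e-02,  4.26957000e-02,  1.82357335e-04]), 'tcp_pos': array([0.2517455 , 0.57152169, 0.24492451]), 'orientation': array([ 2.63041828e+00,  1.71580278e+00, -1.95880360e-03]), 'contact_force': array([ 0.09280487,  0.44277373, -0.06826679]), 'ft_torque': array([-0.05597064,  0.0685779 , -0.04597931]), 'opening': 0.09225220983397794}
scene [ 0.17052845 -0.44248698  0.74112831] [[0.79, -0.62, 0.0], [-0.46, -0.58, -0.67], [0.42, 0.53, -0.74]]
top [ 0.36311852 -0.00908851  0.95932824] [[-0.01, -1.0, -0.03], [-0.98, 0.01, -0.19], [0.19, 0.03, -0.98]]
```

View pics/scene1.png

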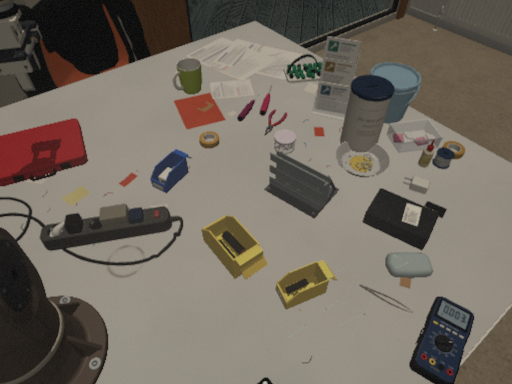

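View pics/top1.png

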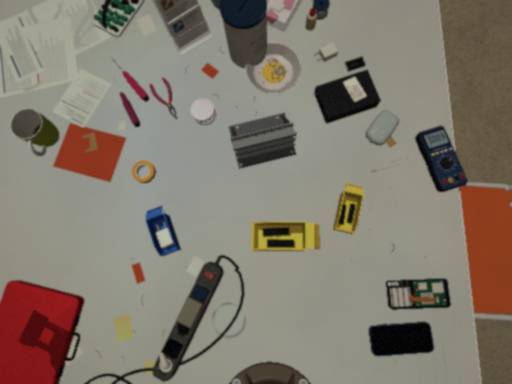

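Candidates for the yellow bin:
- Large bin at top (285,236) and scene (233,245). It lies sideways.
- Small bin at top (348,208) and scene (305,284). It has cells, and its lip points away from the robot, so I choose this one.

The blue bin is at top (162,231) and the stand at top (263,140). I'll measure and check with a crop.

Run:
```python
from h import *
import os
Z={n:np.load(n+"1.npz") for n in("scene","top")}
for n in Z:
    im,W=Z[n]["im"],Z[n]["W"]
    hsv=cv2.cvtColor(im,cv2.COLOR_RGB2HSV)
    m=cv2.inRange(hsv,(20,110,60),(35,255,255))
    N,L,st,ce=cv2.connectedComponentsWithStats(m)
    for i in range(1,N):
        if st[i,4]<150: continue
        p=W[L==i];p=p[~np.isnan(p[:,0])]
        t=p[p[:,2]>.045]
        if len(t)<10: continue
        print(n,ce[i].round(),"zmax",np.percentile(p[:,2],98).round(4),"rim rect",cv2.minAreaRect(t[:,:2].astype(np.float32)), len(t))
    # stand
    box=(W[...,0]>.4)&(W[...,0]<.75)&(abs(W[...,1])<.2)&(hsv[...,1]<60)
    p=W[box&(W[...,2]>.112)&(W[...,2]<.13)]
    print(n,"rail",len(p),p.mean(0) if len(p) else 0, cv2.minAreaRect(p[:,:2].astype(np.float32)) if len(p) else 0)
    for lo,hi in((.098,.108),(.07,.082)):
        p=W[box&(W[...,2]>lo)&(W[...,2]<hi)]; print(lo,len(p),p.mean(0),cv2.minAreaRect(p[:,:2].astype(np.float32)))
# table depth check
W=Z["top"]["W"];print("table z",np.nanmedian(W[180:200,100:200,2]),np.nanmedian(W[200:260,380:400,2]))
a=cv2.resize(Z["top"]["im"][160:260,300:400],(400,400),interpolation=2)
b=cv2.resize(Z["top"]["im"][100:180,220:310],(400,400*80//90),interpolation=2)
b=cv2.copyMakeBorder(b,0,400-b.shape[0],0,0,0)
cv2.imwrite("pics/crop1.png",np.hstack([a,b])[...,::-1])
```

```text
scene [191.  81.] zmax 0.0916 rim rect ((0.6971727609634399, 0.5776321887969971), (0.028747819364070892, 0.07526031881570816), 71.58207702636719) 263
scene [234. 247.] zmax 0.0797 rim rect ((0.4213728606700897, -0.04513472318649292), (0.164442777633667, 0.06887546926736832), 89.17781829833984) 1226
scene [305. 283.] zmax 0.0581 rim rect ((0.49550333619117737, -0.20634469389915466), (0.04980495572090149, 0.09355495125055313), 75.37084197998047) 399
scene rail 207 [0.64365158 0.00073712 0.11835941] ((0.6435508728027344, 0.0039709508419036865), (0.008624421432614326, 0.158016175031662), 13.747759819030762)
0.098 336 [0.65975385 0.00361157 0.10280187] ((0.6607971787452698, 0.00740630179643631), (0.04071471095085144, 0.1588207334280014), 13.507384300231934)
0.07 205 [ 0.64685731 -0.00258545  0.07656636] ((0.6468491554260254, -0.0019300058484077454), (0.05333002284169197, 0.1608153134584427), 32.775352478027344)
top [349. 208.] zmax 0.0575 rim rect ((0.4966363310813904, -0.20554889738559723), (0.05021197721362114, 0.09308888018131256), 75.13053131103516) 243
top [286. 236.] zmax 0.0789 rim rect ((0.4219942092895508, -0.044867247343063354), (0.1646280288696289, 0.0659332200884819), 88.43618774414062) 586
top rail 173 [0.64506329 0.00327932 0.11881775] ((0.6452578902244568, 0.003668852150440216), (0.006934774573892355, 0.15675926208496094), 13.76998233795166)
0.098 216 [0.66337751 0.00916404 0.10259005] ((0.6637215614318848, 0.007901385426521301), (0.0413186140358448, 0.15609656274318695), 13.385581016540527)
0.07 164 [0.64815768 0.00439007 0.0770181 ] ((0.6699069142341614, 0.00955459475517273), (0.06051978841423988, 0.15709681808948517), 15.207069396972656)
table z 1.8567331922849104e-05 6.27491679884351e-05
```

View pics/crop1.png

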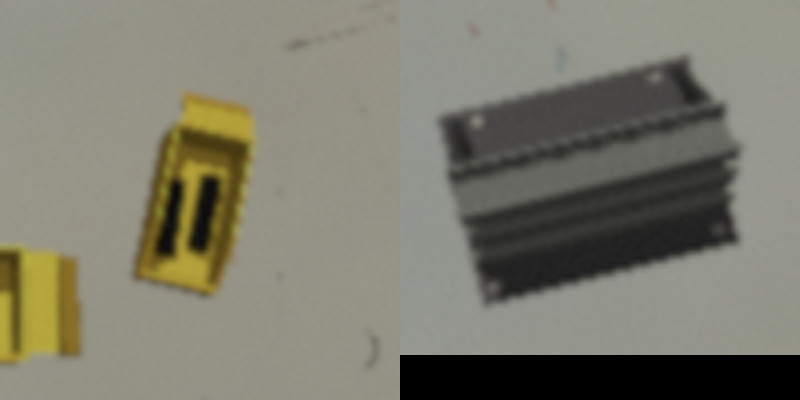

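The crop confirms the small bin: two dark cells, lip pointing away, yaw ≈ -15°. The rail runs the stand's full length, yaw ≈ +13.7°. Next I'll refine the bin origin and work out the tool moves.

```bash
cat >> h.py <<'E'
from scipy.spatial.transform import Rotation as R
def binpts(n,im,W,box):
    hsv=cv2.cvtColor(im,cv2.COLOR_RGB2HSV);m=cv2.inRange(hsv,(18,90,40),(36,255,255))>0
    lo,hi=box
    return W[m&np.all((W>lo)&(W<hi),-1)]
def move(p,xang):
    "shift (mm, tool axes) and turn (deg, tool z) to pointing-down pose at p with tool x at world angle xang"
    s=r.state();A=R.from_rotvec(s["orientation"])
    t=np.radians(xang);T=R.from_matrix(np.array([[np.cos(t),np.sin(t),0],[np.sin(t),-np.cos(t),0],[0,0,-1]]).T)
    print("shift",(A.inv().apply(np.array(p)-s["tcp_pos"])*1e3).round(1),"rot",(A.inv()*T).as_rotvec(degrees=True).round(2))
E
python3 - <<'E'
from h import *
for n in("scene","top"):
    z=np.load(n+"1.npz");p=binpts(n,z["im"],z["W"],([.38,-.29,.008],[.62,-.135,.07]))
    for yaw in(-15,):
        c,s=np.cos(np.radians(yaw)),np.sin(np.radians(yaw))
        q=np.c_[p[:,0]*c+p[:,1]*s,-p[:,0]*s+p[:,1]*c]
        for lo,hi in((.008,.03),(.03,.045),(.045,.053),(.053,.06)):
            k=(p[:,2]>lo)&(p[:,2]<hi);a=q[k]
            print(n,lo,k.sum(),"x",np.percentile(a[:,0],[1,99]).round(4),"y",np.percentile(a[:,1],[1,99]).round(4))
    t=p[p[:,2]>.053];print(cv2.minAreaRect(t[:,:2].astype(np.float32)))
move([.48,-.202,.15],75)
E
```

```text
scene 0.008 449 x [0.4688 0.5628] y [-0.0961 -0.0468]
scene 0.03 360 x [0.4688 0.588 ] y [-0.096  -0.0468]
scene 0.045 155 x [0.4865 0.5643] y [-0.0959 -0.0468]
scene 0.053 264 x [0.4947 0.5774] y [-0.0956 -0.0466]
((0.4987393021583557, -0.2069031000137329), (0.050358906388282776, 0.08681290596723557), 75.37084197998047)
top 0.008 242 x [0.4699 0.5642] y [-0.0938 -0.0453]
top 0.03 171 x [0.4707 0.5901] y [-0.0951 -0.045 ]
top 0.045 55 x [0.4874 0.5758] y [-0.0951 -0.045 ]
top 0.053 192 x [0.4957 0.579 ] y [-0.095  -0.0452]
((0.499637246131897, -0.20633234083652496), (0.05019944906234741, 0.08686617761850357), 75.05984497070312)
shift [-615.8  520.7   95.9] rot [-0.    0.08 -8.77]
```

Emit:
drive_tool:
  rot:
    - [0,0,-9]
    - [0,0,-9]
    - [0,0,-9]
    - [0,0,-9]
    - [0,0,-9]
    - [0,0,-9]
    - [0,0,-9]
    - [0,0,-9]
    - [0,0,-9]
    - [0,0,-9]
    - [0,0,-9]
    - [0,0,-9]
  translation:
    - [-616,520,60]
    - [-616,520,60]
    - [-616,520,60]
    - [-616,520,60]
    - [-616,520,60]
    - [-616,520,60]
    - [-616,520,60]
    - [-616,520,60]
    - [-616,520,60]
    - [-616,520,60]
    - [-616,520,60]
    - [-616,520,60]
  claw: [80,80,80,80,80,80,80,80,80,80,80,80]

```text
time: 1.3
tcp_pos: [0.4206, -0.0041, 0.2014]
orientation: [2.488, 1.917, -0.001]
contact_force: [1.2, 0.7, 0.5]
opening: 0.0736
```

```bash
python3 -c "
from h import *
print(r.state()['time'],r.state()['tcp_pos']);move([.4806,-.202,.15],75)"
```

```text
1.3 [ 0.42063645 -0.0040552   0.20137831]
shift [-176.1  108.4   51.6] rot [0.01 0.06 0.25]
```

Emit:
drive_tool:
  rot:
    - [0,0,0]
    - [0,0,0]
    - [0,0,0]
    - [0,0,0]
    - [0,0,0]
    - [0,0,0]
    - [0,0,0]
    - [0,0,0]
    - [0,0,0]
  translation:
    - [-176,108,50]
    - [-176,108,50]
    - [-176,108,50]
    - [-176,108,50]
    - [-176,108,50]
    - [-176,108,50]
    - [-176,108,50]
    - [-176,108,50]
    - [-176,108,50]
  claw: [80,80,80,80,80,80,80,80,80]

```text
time: 2.2
tcp_pos: [0.4804, -0.2001, 0.1519]
orientation: [2.486, 1.921, 0.0]
contact_force: [0.1, 0.2, 0.2]
opening: 0.073
```

```bash
python3 -c "
from h import *
print(r.state()['time'],r.state()['tcp_pos']);move([.4806,-.202,.04],75)"
```

```text
2.2 [ 0.48037886 -0.20007473  0.15192215]
shift [ -1.8   0.7 111.9] rot [0.02 0.01 0.39]
```

Emit:
drive_tool:
  rot:
    - [0,0,0.4]
    - [0,0,0.4]
    - [0,0,0.4]
    - [0,0,0.4]
    - [0,0,0.4]
    - [0,0,0.4]
    - [0,0,0.4]
    - [0,0,0.4]
    - [0,0,0.4]
    - [0,0,0.4]
    - [0,0,0.4]
    - [0,0,0.4]
  translation:
    - [-2,1,30]
    - [-2,1,60]
    - [-2,1,90]
    - [-2,1,112]
    - [-2,1,112]
    - [-2,1,112]
    - [-2,1,112]
    - [-2,1,112]
    - [-2,1,112]
    - [-2,1,112]
    - [-2,1,112]
    - [-2,1,112]
  claw: [80,80,80,80,80,80,40,40,40,40,40,40]

```text
time: 3.4
tcp_pos: [0.4814, -0.2023, 0.0407]
orientation: [2.491, 1.912, 0.002]
contact_force: [-2.0, 1.6, 7.8]
opening: 0.05
```

Emit:
drive_tool:
  rot:
    - [0,0,0]
    - [0,0,0]
    - [0,0,0]
    - [0,0,0]
    - [0,0,0]
    - [0,0,0]
    - [0,0,0]
    - [0,0,0]
  translation:
    - [0,0,-10]
    - [0,0,-30]
    - [0,0,-60]
    - [0,0,-90]
    - [0,0,-120]
    - [0,0,-150]
    - [0,0,-150]
    - [0,0,-150]
  claw: [30,30,30,30,30,30,30,30]

```text
time: 4.2
tcp_pos: [0.4812, -0.2022, 0.1913]
orientation: [2.491, 1.911, 0.003]
contact_force: [0.3, 0.1, -2.7]
opening: 0.0498
```

```bash
cat >> h.py <<'E'
def lip(yawdeg,box,zb):
    "extents of the held bin in a frame turned by yawdeg, heights relative to TCP height minus .04"
    c,s=np.cos(np.radians(yawdeg)),np.sin(np.radians(yawdeg))
    for n in("scene","top"):
        im,W=cloud(n);p=binpts(n,im,W,box);np.savez("last_"+n,im=im,W=W)
        q=np.c_[p[:,0]*c+p[:,1]*s,-p[:,0]*s+p[:,1]*c,p[:,2]-zb]
        for lo,hi in((.008,.03),(.03,.045),(.053,.06)):
            a=q[(q[:,2]>lo)&(q[:,2]<hi)]
            if len(a)>5: print(n,lo,len(a),"x",np.percentile(a[:,0],[1,99]).round(4),"y",np.percentile(a[:,1],[1,99]).round(4))
        t=p[p[:,2]>zb+.05]
        A=np.c_[t[:,:2]-t[:,:2].mean(0),np.ones(len(t))]
        top=q[q[:,2]>.052]
        f=np.linalg.lstsq(np.c_[top[:,:2]-top[:,:2].mean(0),np.ones(len(top))],top[:,2],rcond=None)[0]
        print(n,"zmax",np.percentile(q[:,2],[98,100]).round(4),"rim slope x,y / h",f.round(3),cv2.minAreaRect(t[:,:2].astype(np.float32)))
E
python3 - <<'E'
from h import *
s=r.state();print(s['time'],s['tcp_pos'],s['opening'],s['contact_force'])
z=s['tcp_pos'][2]-.0407
lip(-15,([.38,-.29,.12],[.62,-.1,.28]),z)
cv2.imwrite("pics/held.png",cv2.resize(np.load("last_scene.npz")["im"][150:310,220:420],(800,640))[:600,:,::-1])
move([.52,-.05,.2],103.7)
E
```

```text
4.2 [ 0.48115596 -0.20221241  0.1912663 ] 0.049757226542285996 [ 0.34686941  0.08812748 -2.71259198]
scene 0.008 291 x [0.4682 0.5147] y [-0.0967 -0.0472]
scene 0.03 242 x [0.4682 0.527 ] y [-0.0969 -0.0475]
scene 0.053 23 x [0.4925 0.5202] y [-0.0958 -0.0474]
scene zmax [0.109  0.1233] rim slope x,y / h [-1.511 -0.082  0.09 ] ((0.4598539173603058, -0.21239008009433746), (0.08499723672866821, 0.03765110298991203), 71.16197204589844)
top 0.008 111 x [0.4693 0.5352] y [-0.0936 -0.0457]
top 0.03 94 x [0.4692 0.5891] y [-0.0961 -0.0459]
top 0.053 26 x [0.4966 0.578 ] y [-0.0929 -0.0488]
top zmax [0.1239 0.129 ] rim slope x,y / h [-0.596  0.742  0.09 ] ((0.4856224060058594, -0.19736632704734802), (0.07110930234193802, 0.10460708290338516), 54.11279296875)
shift [157.   -1.  -10.1] rot [-1.00e-02 -1.00e-02 -2.87e+01]
```

Run:
```python
from h import *
a=np.radians(13.7);c,s=np.cos(a),np.sin(a)
for n in("scene","top"):
    z=np.load(n+"1.npz");W=z["W"].reshape(-1,3);d=W-[.6445,.0038,0]
    q=np.c_[d[:,0]*c+d[:,1]*s,-d[:,0]*s+d[:,1]*c,W[:,2]]
    q=q[(abs(q[:,0])<.06)&(abs(q[:,1])<.07)]
    for lo in np.arange(.0,.126,.006):
        k=q[(q[:,2]>lo)&(q[:,2]<=lo+.006)]
        if len(k)>5: print(n,lo.round(3),len(k),(np.percentile(k[:,0],[2,10,50,90,98])*1e3).round(1))
    k=q[q[:,2]>.117]; print("yawfit",np.degrees(np.polyfit(k[:,1],k[:,0],1)[0]),k.mean(0))
```

```text
scene 0.0 719 [-59.  -55.8 -37.  -16.6   1.9]
scene 0.006 448 [-22.1 -19.6  -4.9  29.6  31.2]
scene 0.012 124 [-1.9 -1.5 28.4 30.5 31.6]
scene 0.018 79 [-3.3 -2.4 -1.1  0.5 28.8]
scene 0.024 71 [-3.1 -2.2 -1.1  0.   1.2]
scene 0.03 62 [-4.  -3.4 -1.8  0.8  2.1]
scene 0.036 71 [-4.9 -3.8 -1.8  0.5  1.6]
scene 0.048 113 [ 1.1 25.7 29.4 31.2 31.9]
scene 0.054 139 [-2.5 -1.6 29.  30.8 31.8]
scene 0.06 112 [-2.9 -2.2 -0.8 29.4 30.4]
scene 0.066 77 [-3.1 -2.6 -1.   0.1 14.9]
scene 0.072 78 [-4.7 -3.5 -2.3  0.2  2.5]
scene 0.078 67 [-4.7 -3.9 -1.4  0.5  1.5]
scene 0.09 93 [ 0.8 27.5 29.9 31.2 32.1]
scene 0.096 162 [-2.4 -1.5 28.5 31.  32.1]
scene 0.102 174 [-2.5 -1.7  1.1 31.3 32.9]
scene 0.108 87 [-3.1 -2.5 -1.2 -0.2  0.8]
scene 0.114 85 [-4.5 -3.5 -2.1  0.1  2.7]
scene 0.12 70 [-4.9 -4.1 -1.3  0.9  1.7]
yawfit 0.08690139994996324 [-0.00164459 -0.00131516  0.12011044]
top 0.0 668 [-59.1 -52.5 -24.4  -3.3   1.6]
top 0.006 172 [-20.  -16.6  -7.4  11.4  13.2]
top 0.012 53 [-0.3  0.2  1.6 11.8 12.5]
top 0.018 31 [-0.7 -0.6  0.1  0.7  1.2]
top 0.024 12 [-0.6 -0.5 -0.4  0.2  0.2]
top 0.03 98 [-2.2 -1.5  0.5  3.3  4. ]
top 0.036 24 [-1.8 -1.7 -0.1  2.   3. ]
top 0.048 40 [ 0.7 10.4 12.9 14.2 14.6]
top 0.054 56 [-0.5 -0.1  0.6 12.3 13.1]
top 0.06 41 [-0.7 -0.4  0.4  1.  12.9]
top 0.066 10 [-0.9 -0.9 -0.1  0.5  0.6]
top 0.072 101 [-2.  -1.6  0.7  3.5 51.3]
top 0.078 42 [-2.6 -1.6  0.7  2.4 53.6]
top 0.084 42 [22.7 25.  29.2 31.9 47. ]
top 0.09 379 [12.2 14.3 22.2 31.  31.9]
top 0.096 142 [-0.4 -0.  16.  33.1 36.6]
top 0.102 105 [-0.6 -0.2 30.9 33.4 34.2]
top 0.108 9 [-0.6 -0.6  0.1  0.2  0.3]
top 0.114 112 [-2.  -1.7 -0.1  3.3  4.1]
top 0.12 42 [-2.1 -1.   0.5  2.7  2.9]
yawfit 0.06167220839659422 [0.00058813 0.00109798 0.1193473 ]
```

View pics/held.png

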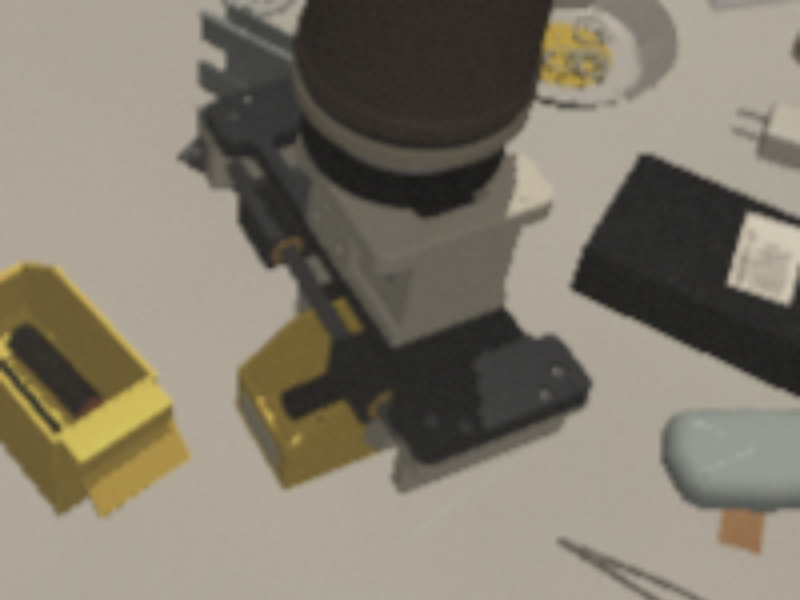

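```bash
python3 -c "
from h import *
move([.5892,-.0097,.191],103.7)"
```

```text
shift [213.8  55.4  -1.1] rot [-1.00e-02 -1.00e-02 -2.87e+01]
```

Emit:
drive_tool:
  rot:
    - [0,0,-4]
    - [0,0,-8]
    - [0,0,-12]
    - [0,0,-17]
    - [0,0,-22]
    - [0,0,-26]
    - [0,0,-28.7]
    - [0,0,-28.7]
    - [0,0,-28.7]
    - [0,0,-28.7]
    - [0,0,-28.7]
  translation:
    - [20,5,-3]
    - [50,13,-4]
    - [85,22,-4]
    - [120,31,-4]
    - [155,40,-4]
    - [185,48,-4]
    - [205,53,-3]
    - [214,55,-2]
    - [214,55,-2]
    - [214,55,-2]
    - [214,55,-2]
  claw: [30,30,30,30,30,30,30,30,30,30,30]

```text
time: 5.4
tcp_pos: [0.5882, -0.0114, 0.1919]
orientation: [-1.945, -2.467, 0.001]
contact_force: [-1.1, -0.4, -1.9]
opening: 0.0498
```

Run:
```python
from h import *
s=r.state();print(s['time'],s['tcp_pos'],s['opening'],s['contact_force'])
z=s['tcp_pos'][2]-.0407
lip(13.7,([.48,-.09,.12],[.70,.09,z+.058]),z)
a=np.load("last_scene.npz")["im"][110:270,200:400];b=np.load("last_top.npz")["im"][100:220,190:340]
cv2.imwrite("pics/pre.png",np.hstack([cv2.resize(a,(400,320)),cv2.resize(b,(400,320))])[...,::-1])
move([.5892,-.0097,.191],103.7)
```

```text
5.4 [ 0.5882256  -0.01137917  0.19185783] 0.0497642664423795 [-1.08982224 -0.42598757 -1.94398036]
scene 0.008 291 x [0.5196 0.611 ] y [-0.1757 -0.1263]
scene 0.03 211 x [0.5193 0.614 ] y [-0.1756 -0.1265]
scene 0.053 38 x [0.5433 0.6035] y [-0.1753 -0.1253]
scene zmax [0.056  0.0579] rim slope x,y / h [0.016 0.004 0.055] ((0.5971132516860962, -0.007700201123952866), (0.0739530697464943, 0.050191618502140045), 16.95142364501953)h.py:30: RuntimeWarning: Mean of empty slice.
  A=np.c_[t[:,:2]-t[:,:2].mean(0),np.ones(len(t))]
  ret = um.true_divide(
h.py:32: RuntimeWarning: Mean of empty slice.
  f=np.linalg.lstsq(np.c_[top[:,:2]-top[:,:2].mean(0),np.ones(len(top))],top[:,2],rcond=None)[0]
Traceback (most recent call last):
  File "h.py", line 33, in lip
    print(n,"zmax",np.percentile(q[:,2],[98,100]).round(4),"rim slope x,y / h",f.round(3),cv2.minAreaRect(t[:,:2].astype(np.float32)))
                   ~~~~~~~~~~~~~^^^^^^^^^^^^^^^^^
IndexError: index -1 is out of bounds for axis 0 with size 0
```

Emit:
drive_tool:
  rot:
    - [0,0,0]
    - [0,0,0]
    - [0,0,0]
    - [0,0,0]
    - [0,0,0]
    - [0,0,0]
    - [0,0,0]
    - [0,0,0]
    - [0,0,0]
  translation:
    - [0,0,20]
    - [0,0,40]
    - [0,0,55]
    - [0,1,60]
    - [0,3,64]
    - [0,4,68]
    - [0,5,71]
    - [0,5,72]
    - [0,5,72]
  claw: [30,30,30,30,30,30,30,30,30]

```text
time: 6.4
tcp_pos: [0.5934, -0.0097, 0.1202]
orientation: [1.943, 2.468, -0.0]
contact_force: [-0.0, -0.5, -1.4]
opening: 0.0501
```

Run:
```python
from h import *
s=r.state();p=s['tcp_pos'];print(s['time'],p,s['opening'],s['contact_force'])
a=np.radians(13.7);print("rail at bin x",627-.5-1e3*(p[0]*np.cos(a)+p[1]*np.sin(a))+.6)
im,W=cloud("scene")
cv2.imwrite("pics/pre2.png",cv2.resize(im[110:270,200:400],(800,640))[:600,:,::-1])
move([.5892,-.0097,.1077],103.7)
```

```text
6.4 [ 0.59339999 -0.00969791  0.12015009] 0.05009950825056791 [-0.01164445 -0.50546478 -1.36584172]
rail at bin x 52.87960126586902
shift [ 1.  -4.1 12.5] rot [ 0.01  0.01 -0.14]
```

View pics/pre2.png

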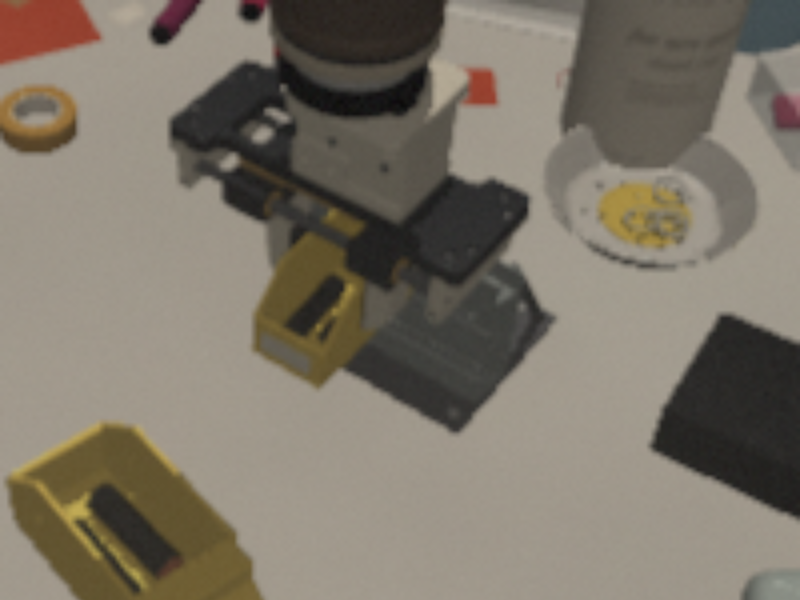

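The bin, at (310,310) in the crop, is at the stand with its lip over the rail and no contact force. I'll lower it to seat.

Emit:
drive_tool:
  rot:
    - [0,0,0]
    - [0,0,0]
    - [0,0,0]
    - [0,0,0]
    - [0,0,0]
    - [0,0,0]
  translation:
    - [0,0,3]
    - [0,0,6]
    - [0,0,9]
    - [0,0,11]
    - [0,0,12]
    - [0,0,12]
  claw: [30,30,30,30,30,30]

```text
time: 7.05
tcp_pos: [0.5934, -0.0097, 0.1081]
orientation: [1.944, 2.468, -0.0]
contact_force: [-0.2, -0.8, -1.8]
opening: 0.0501
```

Emit:
drive_tool:
  rot:
    - [0,0,0]
    - [0,0,0]
    - [0,0,0]
  translation:
    - [0,0,1]
    - [0,0,2]
    - [0,0,2]
  claw: [30,30,30]

```text
time: 7.35
tcp_pos: [0.5937, -0.0094, 0.1066]
orientation: [1.943, 2.468, 0.001]
contact_force: [-2.0, 1.1, 3.4]
opening: 0.0502
```

Emit:
drive_tool:
  rot:
    - [0,0,0]
    - [0,0,0]
    - [0,0,0]
    - [0,0,0]
    - [0,0,0]
    - [0,0,0]
  translation:
    - [0,0,0]
    - [0,0,0]
    - [0,0,0]
    - [0,0,0]
    - [0,0,0]
    - [0,0,0]
  claw: [56,60,66,72,80,80]

```text
time: 7.95
tcp_pos: [0.5937, -0.0095, 0.1066]
orientation: [1.943, 2.468, 0.001]
contact_force: [0.1, -0.4, -0.2]
opening: 0.0725
```

Emit:
drive_tool:
  rot:
    - [0,0,0]
    - [0,0,0]
    - [0,0,0]
    - [0,0,0]
    - [0,0,0]
    - [0,0,0]
    - [0,0,0]
    - [0,0,0]
    - [0,0,0]
    - [0,0,0]
    - [0,0,0]
    - [0,0,0]
  translation:
    - [0,0,-8]
    - [0,0,-20]
    - [0,0,-40]
    - [0,0,-70]
    - [0,0,-110]
    - [0,0,-140]
    - [0,-40,-140]
    - [0,-80,-140]
    - [0,-120,-140]
    - [0,-160,-140]
    - [0,-180,-140]
    - [0,-180,-140]
  claw: [80,80,80,80,80,80,80,80,80,80,80,80]

```text
time: 9.15
tcp_pos: [0.4161, -0.0527, 0.2475]
orientation: [1.945, 2.466, 0.003]
contact_force: [0.2, -0.3, 0.5]
opening: 0.0733
```

Run:
```python
from h import *
s=r.state();print(s['time'],s['tcp_pos'],s['contact_force'])
a=np.radians(13.7);c,sn=np.cos(a),np.sin(a)
ims=[]
for n in("scene","top"):
    im,W=cloud(n);ims.append(im)
    p=binpts(n,im,W,([.48,-.09,.05],[.72,.09,.15]))
    d=p-[.6441,.0037,.12];q=np.c_[d[:,0]*c+d[:,1]*sn,-d[:,0]*sn+d[:,1]*c,d[:,2]]*1e3
    if len(q)<20: print(n,len(q));continue
    print(n,len(q),"min",np.percentile(q,1,0).round(1),"max",np.percentile(q,99,0).round(1))
    k=q[q[:,2]>-10];print("yaw",cv2.minAreaRect(k[:,:2].astype(np.float32)))
    e=q[(abs(q[:,1]-np.percentile(q[:,1],1))<4)|(abs(q[:,1]-np.percentile(q[:,1],99))<4)]
    e=e[(e[:,0]>-65)&(e[:,0]<-8)]
    bins=[np.percentile(e[(e[:,0]>x)&(e[:,0]<=x+8),2],95).round(1) if ((e[:,0]>x)&(e[:,0]<=x+8)).sum()>2 else None for x in range(-65,-8,8)];print("rim z",bins)
z=np.load("top1.npz")["im"]
def blue(im):
    m=cv2.inRange(cv2.cvtColor(im,cv2.COLOR_RGB2HSV),(105,120,40),(125,255,255));m[:180]=0;m[270:]=0;m[:,:130]=0;m[:,195:]=0
    M=cv2.moments(m);return M["m10"]/max(M["m00"],1),M["m01"]/max(M["m00"],1)
print("blue px",blue(z),blue(ims[1]))
cv2.imwrite("pics/end.png",np.hstack([cv2.resize(ims[0][130:250,220:370],(400,320)),cv2.resize(ims[1][100:220,190:340],(400,320))])[...,::-1])
```

```text
9.15 [ 0.41612812 -0.0527024   0.24749066] [ 0.24310493 -0.26886633  0.51338691]
scene 957 min [-101.1  -25.7  -57.3] max [ 4.7 23.2  5.2]
yaw ((-29.597213745117188, -15.599990844726562), (93.80554962158203, 45.305267333984375), 33.99174118041992)
rim z [np.float64(-2.8), np.float64(-2.7), np.float64(-0.9), np.float64(0.1), np.float64(0.5), np.float64(0.8), np.float64(2.4), np.float64(2.5)]
top 493 min [-62.8 -30.8 -56.3] max [20.9 24.   5.1]
yaw ((-30.091777801513672, -0.8676738739013672), (49.77122116088867, 85.53718566894531), 89.83979034423828)
rim z [np.float64(-3.3), np.float64(-3.2), np.float64(0.6), np.float64(-1.6), np.float64(-0.8), np.float64(2.2), np.float64(3.1), None]
blue px (160.1846405228758, 228.4967320261438) (160.27076411960132, 228.48338870431894)
```

View pics/end.png

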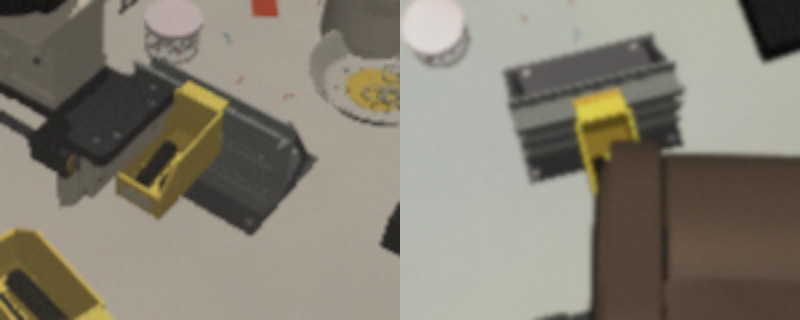

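```bash
python3 -c "
from h import *
r.job_done();print(r.state()['time'],r.state()['contact_force'])"
```

```text
the job is handed in; nothing more can be done
the job is handed in; nothing more can be done
```

The small yellow bin with the battery cells is hanging by its lip on the stand's top rail, on the robot's side, and I have handed the job in. I gripped it across its sides, lifted it over the rail, and lowered it until it touched at the expected height. Then I released it and backed the arm off.

Last checks, at 9.15 s of the 35 s allowed:
- **Position:** the top view puts the bin about 1 mm off the rail's middle. The top of its lip measured about 5 mm above the rail line, where I expected about 3 mm for a seated lip.
- **Angle:** the bin is square to the rail within about 1° by the top view. It nods forward about 5–6°, as described.
- **Blue bin:** it moved less than 0.1 pixel in the top view.
- **Robot:** the gripper is clear of the bin and the wrist force is near zero.

- **Checks that disagreed:** the scene camera's angle reading (34°) and its nearest-edge reading (-101 mm) did not match, and I discounted both. I think other yellow pixels, likely from the large bin, leaked into that measurement. The pictures show the bin square on the rail.
- **Not measured:** I did not measure the bin's stillness after release separately.

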